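# Hang the washed espresso cups and run the drying rack

## Task

Get the cup-drying rack going. First take the bar measure out of the drip tray and stand it upright in the middle of the saucer; then empty the tray by pushing the spring-loaded toggle on the switch box to the left, holding it fully over for about a second and letting it spring back to the middle. Then hang every cup mouth-down on a draining peg of its own, slid fully down so that it rests on the peg's tip, and last push the toggle to the right, hold it over for two seconds to start the blower, and let it go; leave the other things on the board alone.

Things in the scene. Friction and masses are not known exactly. Their poses are not given: they have to be found in the camera images.
- rack: fixed steel draining rack: drip tray 205 x 430 mm (walls 18 mm high, floor 4 mm thick), behind it a 12 mm rail 52 mm above the tray's underside with four angled pegs in a row, 100 mm apart. Origin on the underside, midway along the row; y along the row, -x its front (to the robot); the tray spans x = -120 to +85 mm. May stand a little turned and shifted
- toggle (a joint): the toggle lever on the switch box, hinged along the box's x axis, 46 mm above the box's underside: 0 is upright, negative is tipped to the left (the box's +y), positive to the right (the box's -y); stops at -0.5 and +0.5 rad. A spring of 0.6 N m/rad brings it back to 0 when let go (about 5 N at the tip at full throw). Tipped over counts from 0.35 rad on
- toggle_tip (a point): top end of the toggle lever, 63 mm above its hinge; the upper 34 mm is a flat black paddle 22 mm (along the box's x) by 10 mm (along y), below it a 8 mm rod
- switch: grey switch box, fixed, 85 x 75 x 45 mm, with the black toggle lever standing on its middle. Origin at the centre of its underside; its front (-x) looks to the robot, +y is the left side. It stands on the left or the right of the board and may be turned a little
- jigger: steel double-cone bar measure, 43 mm across at both ends, 86 mm tall, 0.09 kg, narrow at the waist to look at but solid for the fingers like a barrel 43 mm wide; origin at the centre of its foot, z up. It stands in the front part of the drip tray at the start
- saucer: fixed white saucer, 121 mm across, 14 mm high, lying on the board on the other side from the switch box; origin at the centre of its underside. A thing stood in its middle stands about 6 mm above the board
- peg_0: draining peg 0, counted from the rack's right end (-y): a steel rod 11 mm thick, 88 mm long, leaning 25 degrees from the vertical to the rack's front, with a rubber ball (22 mm) on its tip and a rubber cone round it, 36 mm across at 52 mm below the tip, narrowing to the rod at 27 mm, that centres the cup. Origin at the very tip, z along the peg, out of its tip; y along the row
- peg_1: draining peg 1, counted from the rack's right end (-y): a steel rod 11 mm thick, 88 mm long, leaning 25 degrees from the vertical to the rack's front, with a rubber ball (22 mm) on its tip and a rubber cone round it, 36 mm across at 52 mm below the tip, narrowing to the rod at 27 mm, that centres the cup. Origin at the very tip, z along the peg, out of its tip; y along the row
- peg_2: draining peg 2, counted from the rack's right end (-y): a steel rod 11 mm thick, 88 mm long, leaning 25 degrees from the vertical to the rack's front, with a rubber ball (22 mm) on its tip and a rubber cone round it, 36 mm across at 52 mm below the tip, narrowing to the rod at 27 mm, that centres the cup. Origin at the very tip, z along the peg, out of its tip; y along the row
- peg_3: draining peg 3, counted from the rack's right end (-y): a steel rod 11 mm thick, 88 mm long, leaning 25 degrees from the vertical to the rack's front, with a rubber ball (22 mm) on its tip and a rubber cone round it, 36 mm across at 52 mm below the tip, narrowing to the rod at 27 mm, that centres the cup. Origin at the very tip, z along the peg, out of its tip; y along the row
- cup_0: white espresso cup, 58 mm tall, 62 mm across the mouth, 44 mm the foot, 0.14 kg; its ear, 8 mm thick, reaches 51 mm from the axis. Stands mouth-down at the start on the board, whose top is at z = 18 mm. Origin at the centre of the mouth; z runs along the axis from mouth to foot (up at the start), +y points from the axis to the ear. May be absent
- cup_0_seat (a point): the middle of this cup's inside floor, on the cup's axis, 50 mm inside the mouth and 8 mm from the foot; it comes to lie on the peg's tip when the cup is hung. The inside is about 47 mm wide at the mouth and 35 mm at the floor. Axes as the cup's
- cup_1: white espresso cup, 58 mm tall, 62 mm across the mouth, 44 mm the foot, 0.14 kg; its ear, 8 mm thick, reaches 51 mm from the axis. Stands mouth-down at the start on the board, whose top is at z = 18 mm. Origin at the centre of the mouth; z runs along the axis from mouth to foot (up at the start), +y points from the axis to the ear. May be absent
- cup_1_seat (a point): the middle of this cup's inside floor, on the cup's axis, 50 mm inside the mouth and 8 mm from the foot; it comes to lie on the peg's tip when the cup is hung. The inside is about 47 mm wide at the mouth and 35 mm at the floor. Axes as the cup's
- cup_2: white espresso cup, 58 mm tall, 62 mm across the mouth, 44 mm the foot, 0.14 kg; its ear, 8 mm thick, reaches 51 mm from the axis. Stands mouth-down at the start on the board, whose top is at z = 18 mm. Origin at the centre of the mouth; z runs along the axis from mouth to foot (up at the start), +y points from the axis to the ear. May be absent
- cup_2_seat (a point): the middle of this cup's inside floor, on the cup's axis, 50 mm inside the mouth and 8 mm from the foot; it comes to lie on the peg's tip when the cup is hung. The inside is about 47 mm wide at the mouth and 35 mm at the floor. Axes as the cup's
- cup_3: white espresso cup, 58 mm tall, 62 mm across the mouth, 44 mm the foot, 0.14 kg; its ear, 8 mm thick, reaches 51 mm from the axis. Stands mouth-down at the start on the board, whose top is at z = 18 mm. Origin at the centre of the mouth; z runs along the axis from mouth to foot (up at the start), +y points from the axis to the ear. May be absent
- cup_3_seat (a point): the middle of this cup's inside floor, on the cup's axis, 50 mm inside the mouth and 8 mm from the foot; it comes to lie on the peg's tip when the cup is hung. The inside is about 47 mm wide at the mouth and 35 mm at the floor. Axes as the cup's
- lemon: bystander: a loose lemon about 71 mm long
- shaker: bystander: a loose steel cocoa shaker, 67 mm across, 105 mm tall

How it is judged:
By the outcome, as a careful person would: the job done as asked, in the order asked, and still so for the second after the job is handed in, with the robot touching nothing.
Of cup_0, cup_1, cup_2, cup_3 only 3 to 4 are there at a start; the rules pass over those that are not, and their reading is None.
At some moment in a run one of cup_0, cup_1, cup_2, cup_3 may be knocked a few centimetres aside while the robot is not near it.
It also fails if it takes over 210 s, if anything falls off the work surface, if the arm or the gripper's body presses on something with over 40 N, if the wrist force passes 120 N, or if a joint passes its speed limit or range.

## Robot

A 6-joint arm with a two-finger parallel gripper is mounted at the origin on a cart in front of the work surface, level with it; the furniture and walls round the work are solid. World frame = base frame: x ahead of the robot, y to its left, z up, the work surface at z = 0. Lengths are in m, angles in rad, forces in N, time in s.
With the tool pointing down it reaches from about 0.35 to 0.975 m from the base axis. Payload 4.9 kg.
Tool frame: the origin (TCP) lies at the very end of the fingers, on their centre line; the grasp point (between the pads) lies 19 mm behind it; z points along the fingers, y is the line along which they close (so a half turn about z gives the same grasp; the last joint's range is limited). The gripper opens to 85 mm and grips with 20 to 120 N. Pads are 22 mm wide; open, the fingers measure 114 mm over their backs; the gripper's body (76 mm by 85 mm) begins 54 mm behind the grasp point. The pads swing forward as they close: fully open they stand 13 mm farther back than shut.
Start: joints at [1.164, 0.053, 1.613, -0, 1.476, -0.119], TCP at [0.177, 0.599, 0.231] pointing down, gripper open.
Joint ranges: [-3.01, 3.01], [-1.01, 2.22], [0.06, 2.58], [-1.02, 4.17], [0.09, 2.62], [-3.14, 3.14]. Speed limits (rad/s): [2.57, 2.57, 3.14, 3.14, 3.14, 3.14].

## Interface

Orientations are given as a unit quaternion [w, x, y, z].
In Python, from plant import * gives the robot as it stands.
- The arm moves only by the tool jog_arm, never from a script. Its argument "moves" is a list that holds one entry, the list of rows, each a list of 7 numbers: the finger opening in cm, from 0 to 8.54, then the shift along the tool's x, y, z in cm, then the turn, a rotation vector about the tool's x, y, z in rad. A call has 1 to 20 rows; each row shifts and turns the commanded pose from where the row before left it, along the tool's axes as they then stand; what a row does not reach is not made up. A row lasts 1/12 s, in which the tool goes at most 41.7 mm and 7.16 degrees, less where a joint would pass 70% of its speed; a pose out of reach is approached as far as the arm can. A call is refused whole if a number of a shift passes 4.17 or a number of a turn 0.125, either way. A call with a gripper value outside its range is refused whole. The fingers move at their own pace and stop on an object; the grip force is fixed at half the most. Time passes only in rows, so rows that do not move let the fingers close. It gives the time, the measured TCP pose, the force, the opening and the grip force at its end, in the units of the state.
- state(): the state, without advancing time (a new reading comes with each control period).
- grab_frame(name): name is "scene" or "top" or "wrist"; returns a dict with "color" (400x640x3 uint8, blue, green, red), "depth" (400x640 float32, m along the optical axis (not along the pixel's ray), 0 where there is no reading), "fx", "fy", "cx", "cy" (pixels), "R" (3x3) and "t" (3): a world point X has camera coordinates R X + t. Camera axes: x right, y down, z forward; pixel columns grow to the right and rows downward; lengths in m; the calibration is good to about 2 mm. A picture is of the moment at which its call begins.
- job_done(): hands the job in; it is judged then, once.
Trained networks look in a picture, given as the dict that the camera call returned (one of the last four; its "shot" number tells which), for a name from the list of things; names that differ only in an ending like _2 or _b are one class to them, and where a whole thing is asked for, a point or a joint stands for the part that bears it (a point fixed in the world has none). Each returns a list of dicts, best first, with "p" (0 to 1); they miss things now and then, are a little off and sometimes report something else, mostly with a low value. They report only what shows in the picture. A call takes as long as a camera call.
- recognise(name, picture): "rect" ([centre column, centre row, width, height] in pixels, round what is visible of it).
- regions_of(name, picture): "pixels" (400x640 bool, what is visible of it) and "rect" ([centre column, centre row, width, height] in pixels, round what is visible of it).
The state is a dict: "time": time; "joint_pos": joint angles; "joint_vel": joint speeds; "joint_efforts": joint torques, N m; "tool_pos": TCP position; "tool_rot": TCP orientation; "contact_force": force on the tool from outside, world axes, zero at the start; "ft_torque": the same for the moment, N m; "gripper_width": opening from 0.0 (shut) to 1.0 (fully open); "grasp_force": force on a finger pad.
Only numpy, scipy, OpenCV 4.12 (cv2) and the standard library are available. Lean on these libraries where they do the work, as an engineer would, in place of code of your own. Each camera call takes 0.05 s, during which the arm holds its last target. There are 200 camera calls.

## Working session

There is one attempt and no reset: what is moved stays moved. The work goes in short steps, Python scripts to look and compute and a tool call to move; the robot and the scene stay as the last step left them, time stands still between calls to the robot, and variables do not carry over. Pictures are saved under pics/ and viewed, at most 14 in all, crops included, and the job is handed in when it is done.

Besides the shell and the picture viewer there is one more tool, called after "Emit:" as a command line: name --argument value ..., lists and objects as JSON in quotes. jog_arm: Moves the arm, as the interface text tells. Its arguments: {"type":"object","properties":{"moves":{"type":"array"}},"required":["moves"]}

```bash
mkdir -p pics; ls; cat > h.py <<'E'
from plant import *
import numpy as np, cv2
from scipy.spatial.transform import Rotation as Ro
def pts(f,mask):
    v,u=np.nonzero(mask&(f["depth"]>0)); z=f["depth"][v,u]
    c=np.c_[(u-f["cx"])/f["fx"]*z,(v-f["cy"])/f["fy"]*z,z]
    return (c-np.array(f["t"]))@np.array(f["R"])
def proj(f,X):
    c=np.array(f["R"])@np.array(X)+np.array(f["t"]); return c[0]/c[2]*f["fx"]+f["cx"],c[1]/c[2]*f["fy"]+f["cy"]
E
python3 - <<'E'
from h import *
print(state())
for n in ["scene","top"]:
    f=grab_frame(n); cv2.imwrite(f"pics/{n}0.png",f["color"]); print(n,f["shot"],f["fx"],np.array(f["R"]).round(3).tolist(),np.array(f["t"]).round(3))
    for o in ["rack","switch","toggle","jigger","saucer","peg_0","cup_0","lemon","shaker"]:
        for r in regions_of(o,f):
            if r["p"]<.3: continue
            P=pts(f,r["pixels"])
            if len(P): print(n,o,round(r["p"],2),np.round(r["rect"]).tolist(),"med",np.median(P,0).round(3),"lo",np.percentile(P,2,axis=0).round(3),"hi",np.percentile(P,98,axis=0).round(3))
E
```

```text
pics
{'time': 0.0, 'joint_pos': array([ 1.16399840e+00,  5.33355285e-02,  1.61430162e+00, -1.04245882e-05,
        1.47600518e+00, -1.19011905e-01]), 'joint_vel': array([ 1.02874922e-03, -6.87575692e-04,  7.92224100e-04, -1.03307727e-03,
       -6.12328312e-05, -7.71389757e-04]), 'joint_efforts': array([-1.98305373e-03, -3.93725324e+01, -3.70153105e+01, -4.45056767e-04,
        7.42614007e-03, -2.33195931e-05]), 'tool_pos': array([0.17715305, 0.59871301, 0.2300717 ]), 'tool_rot': array([-2.61331017e-04,  1.43396399e-01,  9.89664803e-01, -9.90969494e-04]), 'contact_force': array([ 0.26007215,  0.53783199, -0.11499936]), 'ft_torque': array([-0.00835585, -0.00951228, -0.00774194]), 'grasp_force': 0.0, 'gripper_width': 0.9979600536756568}
scene 1 454.33736075439015 [[0.635, -0.772, -0.024], [-0.459, -0.352, -0.816], [0.622, 0.529, -0.577]] [-0.342  0.361  0.929]
scene rack 0.92 [356.0, 210.0, 154.0, 113.0] med [ 0.665 -0.023  0.022] lo [ 0.547 -0.193  0.018] hi [0.756 0.232 0.137]
scene switch 0.9 [446.0, 278.0, 44.0, 54.0] med [ 0.55  -0.346  0.062] lo [ 0.521 -0.381  0.023] hi [ 0.603 
[... 3197 characters left out ...]
 0.68 [351.0, 253.0, 17.0, 30.0] med [ 0.437 -0.06   0.071] lo [ 0.405 -0.088  0.02 ] hi [ 0.464 -0.037  0.08 ]
top cup_0 0.68 [406.0, 252.0, 30.0, 27.0] med [ 0.439 -0.189  0.07 ] lo [ 0.414 -0.227  0.024] hi [ 0.467 -0.165  0.08 ]
top lemon 0.56 [204.0, 265.0, 17.0, 22.0] med [0.396 0.346 0.062] lo [0.366 0.327 0.045] hi [0.423 0.369 0.071]
top shaker 0.73 [308.0, 244.0, 24.0, 29.0] med [0.452 0.064 0.07 ] lo [0.423 0.038 0.018] hi [0.48  0.094 0.08 ]
top shaker 0.72 [469.0, 268.0, 38.0, 28.0] med [ 0.398 -0.349  0.117] lo [ 0.37  -0.386  0.035] hi [ 0.424 -0.33   0.124]
top shaker 0.33 [464.0, 199.0, 12.0, 7.0] med [ 0.567 -0.336  0.12 ] lo [ 0.558 -0.343  0.074] hi [ 0.576 -0.334  0.13 ]
```

```bash
python3 - <<'E'
from h import *
f=cv2.imread("pics/top0.png")[120:300,170:500]; cv2.imwrite("pics/top1.png",cv2.resize(f,None,fx=2.4,fy=2.4,interpolation=2))
f=grab_frame("top")
H=np.ones((400,640),bool)
P=pts(f,H)
def fitc(c,zlo,zhi,r):
    d=np.hypot(P[:,0]-c[0],P[:,1]-c[1]); m=(d<r)&(P[:,2]>zlo)&(P[:,2]<zhi); Q=P[m]
    (x,y),rr=cv2.minEnclosingCircle(Q[:,:2].astype(np.float32)); return len(Q),np.round([x,y,rr,np.median(Q[:,2])],4),Q[:,:2].mean(0).round(4)
for n,c,a,b,r in [("cupA",(.437,-.06),.071,.09,.035),("cupB",(.452,.065),.071,.09,.035),("cupC",(.439,-.189),.071,.09,.035),("jig",(.6,.07),.095,.12,.04),("tog",(.566,-.336),.11,.14,.03),("saucer",(.57,.35),.018,.04,.075),("shaker",(.397,-.352),.11,.14,.045)]:
    print(n,*fitc(c,a,b,r))
for c in [(.437,-.06),(.452,.065),(.439,-.189)]:
    d=np.hypot(P[:,0]-c[0],P[:,1]-c[1]); m=(d>.034)&(d<.058)&(P[:,2]>.03)&(P[:,2]<.075); Q=P[m]; print("ear",len(Q),Q.mean(0).round(3))
for c in [(.697,.065),(.677,-.13),(.703,.163),(.687,-.035)]:
    d=np.hypot(P[:,0]-c[0],P[:,1]-c[1]); m=(d<.04)&(P[:,2]>.12); Q=P[m]; Q=Q[Q[:,2]>Q[:,2].max()-.012];print("peg",len(Q),Q.mean(0).round(4),Q.max(0).round(4))
E
```

```text
cupA 206 [ 0.4371 -0.0631  0.0218  0.076 ] [ 0.437  -0.0629]
cupB 201 [0.4508 0.0659 0.022  0.0759] [0.4507 0.0655]
cupC 204 [ 0.4403 -0.1936  0.0215  0.0753] [ 0.4401 -0.1936]
jig 97 [0.5986 0.069  0.0216 0.1027] [0.6002 0.0703]
tog 43 [ 0.5678 -0.3394  0.0105  0.1252] [ 0.5676 -0.3382]
saucer 1764 [0.5701 0.3501 0.075  0.0251] [0.5696 0.3466]
shaker 487 [ 0.3948 -0.3616  0.0323  0.1186] [ 0.3953 -0.3597]
ear 14 [ 0.399 -0.044  0.053]
ear 17 [0.482 0.094 0.052]
ear 17 [ 0.43  -0.232  0.054]
peg 48 [0.6816 0.0677 0.149 ] [0.6914 0.0757 0.1561]
peg 55 [ 0.6619 -0.1301  0.1479] [ 0.6715 -0.1207  0.1533]
peg 50 [0.6917 0.167  0.1481] [0.7026 0.1762 0.1545]
peg 53 [ 0.6721 -0.031   0.1475] [ 0.6815 -0.0217  0.1533]
```

View pics/top1.png

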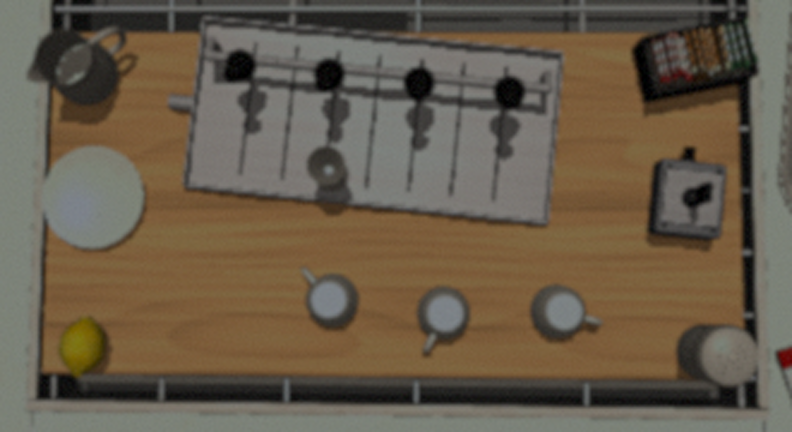

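View pics/scene0.png

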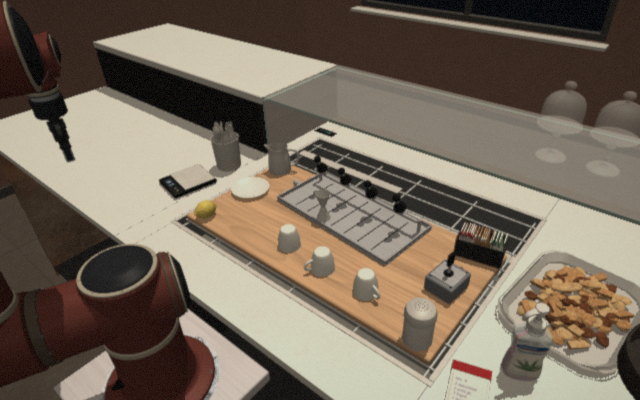

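The top view shows three cups, at crop (331,299), (444,313) and (562,312). The jigger is in the tray at (327,168), and the saucer is on the left at (94,197). The switch box is on the right at (688,197), with lemon and shaker in the front corners. The scene view agrees. Next I fit the geometry and plan the first moves.

```bash
cat >> h.py <<'E'
from scipy.optimize import least_squares
def pose(p,yaw,tilt=0,az=0):
    """tool pose: y axis at angle yaw (deg) in plan, pointing down; then tilted by tilt so that tool z leans to azimuth az (deg)"""
    a=np.radians(yaw); y=np.array([np.cos(a),np.sin(a),0]); z=np.array([0,0,-1.]); x=np.cross(y,z)
    R=np.c_[x,y,z]; b=np.radians(az); ax=np.cross(z,[np.cos(b),np.sin(b),0])
    return np.array(p,float),Ro.from_rotvec(ax*np.radians(tilt))*Ro.from_matrix(R)
def here():
    s=state(); w,x,y,z=s["tool_rot"]; return np.array(s["tool_pos"]),Ro.from_quat([x,y,z,w])
def plan(*wps,vmax=3.5,wmax=.115):
    """wps: (pose, min rows). Prints N identical rows per leg"""
    p,R=here()
    for (q,S),nmin in wps:
        d=R.inv()*S; rv=d.as_rotvec(); dp=R.inv().apply(q-p)
        n=int(max(nmin,np.ceil(np.abs(rv).max()/wmax),np.ceil(np.linalg.norm(dp)*100/vmax)))
        st=Ro.from_rotvec(rv/n); A=sum((Ro.from_rotvec(rv/n*k).as_matrix() for k in range(n)),np.zeros((3,3)))
        s=np.linalg.solve(A,dp)*100
        if np.abs(s).max()>4.1: n=int(n*np.abs(s).max()/4)+1; A=sum((Ro.from_rotvec(rv/n*k).as_matrix() for k in range(n)),np.zeros((3,3))); s=np.linalg.solve(A,dp)*100
        print(n,"x",[float(round(v,2)) for v in s],[float(round(v,4)) for v in rv/n])
        p,R=q,S
def st():
    s=state(); p,R=here(); print("t",round(s["time"],2),"tcp",p.round(4),"z",R.as_matrix()[:,2].round(3),"yaw",np.degrees(np.arctan2(*R.as_matrix()[1::-1,1])).round(1),"F",np.round(s["contact_force"],1),"w",round(s["gripper_width"]*8.54,2),"g",round(s["grasp_force"],1))
E
python3 - <<'E'
from h import *
f=grab_frame("top"); P=pts(f,np.ones((400,640),bool))
B=[]
for c in [(.662,-.130),(.672,-.031),(.682,.068),(.692,.167)]:
    d=np.hypot(P[:,0]-c[0],P[:,1]-c[1]); m=(d<.02)&(P[:,2]>.138); Q=P[m]
    r=least_squares(lambda v:np.linalg.norm(Q-v,axis=1)-.011,[*c,.142],loss="soft_l1",f_scale=.002); B.append(r.x); print(len(Q),r.x.round(4))
B=np.array(B); d=np.polyfit(range(4),B,1); print("per peg",d[0].round(4),"peg0",d[1].round(4)); t=np.arctan2(-d[0][0],d[0][1]); print("yaw",t)
ax=np.array([-np.sin(np.radians(25))*np.cos(t),-np.sin(np.radians(25))*np.sin(t),np.cos(np.radians(25))])
print("axis",ax.round(4)); 
for k in range(4): print("tip",k,(d[1]+k*d[0]+.011*ax).round(4))
r=[q for q in regions_of("saucer",f)][0]; cs=max(cv2.findContours(r["pixels"].astype(np.uint8),0,1)[0],key=cv2.contourArea)
(u,v),(a,b),_=cv2.fitEllipse(cs); ray=np.array(f["R"]).T@np.array([(u-f["cx"])/f["fx"],(v-f["cy"])/f["fy"],1]); C=-np.array(f["R"]).T@np.array(f["t"])
print("saucer",(C+ray*(.030-C[2])/ray[2]).round(4),a,b)
d=np.hypot(P[:,0]-.566,P[:,1]+.336); Q=P[(d<.06)&(P[:,2]>.055)&(P[:,2]<.075)]
print("box",cv2.minAreaRect((Q[:,:2]*1000).astype(np.float32)))
plan((pose((.599,.069,.20),84),1),(pose((.599,.069,.052),84),6))
E
```

```text
58 [ 0.663  -0.131   0.1399]
57 [ 0.6729 -0.0312  0.1404]
58 [0.6829 0.0681 0.1406]
58 [0.6921 0.1679 0.1405]
per peg [0.0097 0.0996 0.0002] peg0 [ 0.6631 -0.1309  0.1401]
yaw -0.09751373616952382
axis [-0.4206  0.0411  0.9063]
tip 0 [ 0.6585 -0.1305  0.15  ]
tip 1 [ 0.6682 -0.0309  0.1502]
tip 2 [0.678  0.0687 0.1505]
tip 3 [0.6877 0.1683 0.1507]
saucer [0.5696 0.3499 0.03  ] 39.74449157714844 42.793148040771484
box ((568.1998901367188, -339.41156005859375), (76.21292114257812, 85.19532775878906), 83.29399871826172)
20 x [-2.6, -2.18, 0.16] [-0.0, -0.0, -0.0092]
6 x [0.0, 0.0, 2.47] [0.0, 0.0, 0.0]
```

Emit:
jog_arm --moves '[[[8.5,-2.6,-2.18,0.16,0,0,-0.0092],[8.5,-2.6,-2.18,0.16,0,0,-0.0092],[8.5,-2.6,-2.18,0.16,0,0,-0.0092],[8.5,-2.6,-2.18,0.16,0,0,-0.0092],[8.5,-2.6,-2.18,0.16,0,0,-0.0092],[8.5,-2.6,-2.18,0.16,0,0,-0.0092],[8.5,-2.6,-2.18,0.16,0,0,-0.0092],[8.5,-2.6,-2.18,0.16,0,0,-0.0092],[8.5,-2.6,-2.18,0.16,0,0,-0.0092],[8.5,-2.6,-2.18,0.16,0,0,-0.0092],[8.5,-2.6,-2.18,0.16,0,0,-0.0092],[8.5,-2.6,-2.18,0.16,0,0,-0.0092],[8.5,-2.6,-2.18,0.16,0,0,-0.0092],[8.5,-2.6,-2.18,0.16,0,0,-0.0092],[8.5,-2.6,-2.18,0.16,0,0,-0.0092],[8.5,-2.6,-2.18,0.16,0,0,-0.0092],[8.5,-2.6,-2.18,0.16,0,0,-0.0092],[8.5,-2.6,-2.18,0.16,0,0,-0.0092],[8.5,-2.6,-2.18,0.16,0,0,-0.0092],[8.5,-2.6,-2.18,0.16,0,0,-0.0092]]]'

```text
time: 2.82
tool_pos: [0.6006, 0.0677, 0.1994]
tool_rot: [0.0, 0.052, 0.999, 0.0]
contact_force: [-0.4, 0.9, 0.1]
gripper_width: 0.993
grasp_force: 0.0
```

```bash
python3 - <<'E'
from h import *
st(); f=grab_frame("wrist"); cv2.imwrite("pics/w1.png",f["color"])
P=pts(f,np.ones((400,640),bool)); d=np.hypot(P[:,0]-.599,P[:,1]-.069); Q=P[(d<.035)&(P[:,2]>.1)&(P[:,2]<.12)]
print(len(Q),cv2.minEnclosingCircle(Q[:,:2].astype(np.float32)),np.median(Q[:,2]) if len(Q) else 0)
plan((pose((.599,.069,.052),84),7))
E
```

```text
t 2.82 tcp [0.6006 0.0677 0.1994] z [ 0.  0. -1.] yaw 84.1 F [-0.4  0.9  0.1] w 8.48 g 0.0
722 ((0.5967922806739807, 0.0687197744846344), 0.02170553430914879) 0.10525525220439974
7 x [0.08, 0.08, 2.1] [-0.0005, 0.0004, -0.0003]
```

View pics/w1.png

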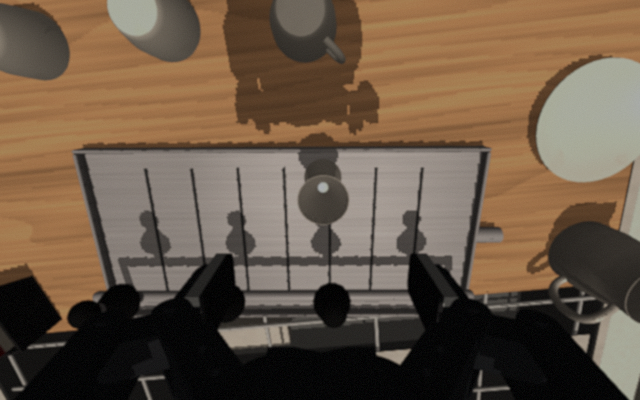

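Wrist view: the jigger is at (323,200), centred between the fingers, and its top fit agrees with the top camera. Lowering and gripping.

Emit:
jog_arm --moves '[[[8.5,0.04,0.02,2.1,0,0,0],[8.5,0.04,0.02,2.1,0,0,0],[8.5,0.04,0.02,2.1,0,0,0],[8.5,0.04,0.02,2.1,0,0,0],[8.5,0.04,0.02,2.1,0,0,0],[8.5,0.04,0.02,2.1,0,0,0],[8.5,0.04,0,2.1,0,0,0],[3.5,0,0,0,0,0,0],[3.5,0,0,0,0,0,0],[3.5,0,0,0,0,0,0],[3.5,0,0,0,0,0,0],[3.5,0,0,0,0,0,0],[3.5,0,0,0,0,0,0],[3.5,0,0,0,0,0,0]]]'

```text
time: 4.03
tool_pos: [0.5986, 0.0707, 0.0545]
tool_rot: [0.002, 0.052, 0.999, 0.0]
contact_force: [0.3, 0.2, 6.0]
gripper_width: 0.484
grasp_force: 60.8
```

```bash
python3 - <<'E'
from h import *
st(); p,R=here(); up=p+[0,0,.14]
q=np.array([.570+p[0]-.5975,.3499,.0])  # keep grasp offset in x
plan(((up,R),5),(pose((q[0],q[1],up[2]),84),1),(pose((q[0],q[1],p[2]+.0035),84),6))
E
```

```text
t 4.03 tcp [0.5986 0.0707 0.0545] z [ 0.004 -0.    -1.   ] yaw 84.0 F [0.3 0.2 6. ] w 4.14 g 60.8
5 x [-0.01, 0.0, -2.8] [0.0, 0.0, 0.0]
9 x [0.63, 3.05, -0.0] [0.0, 0.0004, 0.0001]
6 x [0.0, 0.0, 2.28] [0.0, 0.0, 0.0]
```

Emit:
jog_arm --moves '[[[3.5,0,0,-2,0,0,0],[3.5,0,0,-2.8,0,0,0],[3.5,0,0,-2.8,0,0,0],[3.5,0,0,-2.8,0,0,0],[3.5,0,0,-2.8,0,0,0],[3.5,0.6,2,0,0,0,0],[3.5,0.6,3,0,0,0,0],[3.5,0.6,3,0,0,0,0],[3.5,0.6,3,0,0,0,0],[3.5,0.6,3,0,0,0,0],[3.5,0.6,3,0,0,0,0],[3.5,0.6,3,0,0,0,0],[3.5,0.6,3,0,0,0,0],[3.5,0.6,3,0,0,0,0],[3.5,0.3,1.4,0,0,0,0],[3.5,0,0,0,0,0,0],[3.5,0,0,0,0,0,0]]]'

```text
time: 5.45
tool_pos: [0.5683, 0.3492, 0.1838]
tool_rot: [-0.0, 0.051, 0.999, -0.001]
contact_force: [0.1, -0.1, -0.8]
gripper_width: 0.485
grasp_force: 60.7
```

```bash
python3 - <<'E'
from h import *
st(); plan((pose((.571,.3499,.0565),84),7))
E
```

```text
t 5.45 tcp [0.5683 0.3492 0.1838] z [-0.001 -0.001 -1.   ] yaw 84.1 F [ 0.1 -0.1 -0.8] w 4.14 g 60.7
7 x [-0.04, 0.02, 1.82] [-0.0002, -0.0001, 0.0003]
```

Emit:
jog_arm --moves '[[[3.5,-0.04,0.01,2,0,0,0],[3.5,-0.04,0.01,2,0,0,0],[3.5,-0.04,0.01,2,0,0,0],[3.5,-0.04,0.01,2,0,0,0],[3.5,-0.04,0.01,2,0,0,0],[3.5,-0.04,0.01,1.5,0,0,0],[3.5,0,0,0.8,0,0,0],[3.5,0,0,0.32,0,0,0],[3.5,0,0,0,0,0,0],[3.5,0,0,0,0,0,0]]]'

```text
time: 6.28
tool_pos: [0.5719, 0.3495, 0.0593]
tool_rot: [0.001, 0.052, 0.999, 0.0]
contact_force: [-0.2, 0.7, -1.3]
gripper_width: 0.483
grasp_force: 60.7
```

Emit:
jog_arm --moves '[[[3.5,0,0,0.12,0,0,0],[3.5,0,0,0.12,0,0,0],[3.5,0,0,0,0,0,0],[3.5,0,0,0,0,0,0]]]'

```text
time: 6.62
tool_pos: [0.5713, 0.3497, 0.0562]
tool_rot: [0.0, 0.052, 0.999, 0.0]
contact_force: [-0.1, 0.4, -0.7]
gripper_width: 0.478
grasp_force: 60.7
```

Emit:
jog_arm --moves '[[[3.5,0,0,0.08,0,0,0],[3.5,0,0,0,0,0,0],[5,0,0,0,0,0,0],[6,0,0,0,0,0,0],[8.5,0,0,0,0,0,0],[8.5,0,0,0,0,0,0],[8.5,0,0,0,0,0,0],[8.5,0,0,-1,0,0,0],[8.5,0,0,-2,0,0,0],[8.5,0,0,-3,0,0,0],[8.5,0,0,-3,0,0,0],[8.5,0,0,-3,0,0,0],[8.5,0,0,-2,0,0,0],[8.5,0,0,0,0,0,0]]]'

```text
time: 7.78
tool_pos: [0.5741, 0.351, 0.2031]
tool_rot: [0.005, 0.052, 0.999, 0.003]
contact_force: [0.1, -0.1, 2.1]
gripper_width: 0.995
grasp_force: 0.0
```

```bash
python3 - <<'E'
from h import *
st(); f=grab_frame("wrist"); cv2.imwrite("pics/w2.png",f["color"])
P=pts(f,np.ones((400,640),bool)); d=np.hypot(P[:,0]-.57,P[:,1]-.35); Q=P[(d<.05)&(P[:,2]>.10)&(P[:,2]<.13)]
print(len(Q),cv2.minEnclosingCircle(Q[:,:2].astype(np.float32)),np.median(Q[:,2]) if len(Q) else 0)
Q=P[(d<.075)&(P[:,2]>.027)&(P[:,2]<.04)]; print("saucer",len(Q),cv2.minEnclosingCircle(Q[:,:2].astype(np.float32)))
t=np.radians(-6.7); yb=np.array([-np.sin(t),np.cos(t)])
c=np.array([.568,-.339]); a=c-.048*yb; print(a,yb)
plan((pose((a[0],a[1],.19),83.3),1),(pose((a[0],a[1],.100),83.3),5))
E
```

```text
t 7.78 tcp [0.5741 0.351  0.2031] z [ 0.011  0.005 -1.   ] yaw 84.1 F [ 0.1 -0.1  2.1] w 8.49 g 0.0
784 ((0.5693734884262085, 0.3507198989391327), 0.021775828674435616) 0.10579294600581972
saucer 4684 ((0.5680285096168518, 0.34934699535369873), 0.0606687106192112)
[ 0.5623998  -0.38667219] [0.11667074 0.99317065]
22 x [-0.32, -3.34, 0.04] [0.0002, 0.0003, 0.0006]
5 x [0.0, 0.0, 1.8] [0.0, 0.0, 0.0]
```

View pics/w2.png

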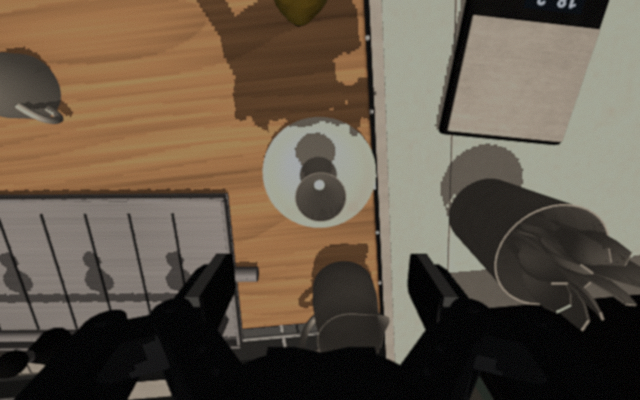

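The jigger stands upright at (320,195) on the saucer, within 2 mm of its centre. Next is the toggle.

Emit:
jog_arm --moves '[[[0,-0.35,-2,0,0,0,0],[0,-0.35,-3.7,0.05,0,0,0],[0,-0.35,-3.75,0.05,0,0,0],[0,-0.35,-3.75,0.05,0,0,0],[0,-0.35,-3.75,0.05,0,0,0],[0,-0.35,-3.75,0.05,0,0,0],[0,-0.35,-3.75,0.05,0,0,0],[0,-0.35,-3.75,0.05,0,0,0],[0,-0.35,-3.75,0.05,0,0,0],[0,-0.35,-3.75,0.05,0,0,0],[0,-0.35,-3.75,0.05,0,0,0],[0,-0.35,-3.75,0.05,0,0,0],[0,-0.35,-3.75,0.05,0,0,0],[0,-0.35,-3.75,0.05,0,0,0],[0,-0.35,-3.75,0.05,0,0,0],[0,-0.35,-3.75,0.05,0,0,0],[0,-0.35,-3.75,0.05,0,0,0],[0,-0.35,-3.75,0.05,0,0,0],[0,-0.35,-3.75,0.05,0,0,0],[0,-0.35,-3.75,0.05,0,0,0]]]'

```text
time: 9.5
tool_pos: [0.5638, -0.3871, 0.1834]
tool_rot: [-0.001, 0.052, 0.999, 0.001]
contact_force: [1.1, -0.0, 0.0]
gripper_width: 0.0
grasp_force: 0.0
```

```bash
python3 - <<'E'
from h import *
st(); f=grab_frame("wrist"); cv2.imwrite("pics/w3.png",f["color"])
P=pts(f,np.ones((400,640),bool)); d=np.hypot(P[:,0]-.568,P[:,1]+.339); Q=P[(d<.05)&(P[:,2]>.105)&(P[:,2]<.14)]
print(len(Q),Q.mean(0) if len(Q) else 0, Q.min(0),Q.max(0),cv2.minAreaRect((Q[:,:2]*1000).astype(np.float32)))
Q=P[(d<.06)&(P[:,2]>.055)&(P[:,2]<.07)]; print("box",len(Q),cv2.minAreaRect((Q[:,:2]*1000).astype(np.float32)))
plan((pose((.5624,-.3867,.185),83.3),1),(pose((.5624,-.3867,.100),83.3),5))
E
```

```text
t 9.5 tcp [ 0.5638 -0.3871  0.1834] z [-0.002  0.002 -1.   ] yaw 84.0 F [ 1.1 -0.   0. ] w 0.0 g 0.0
562 [ 0.56433034 -0.34159137  0.12235445] [ 0.55537049 -0.34601212  0.10505774] [ 0.57664997 -0.33455229  0.12913134] ((565.9501342773438, -340.25775146484375), (10.341797828674316, 21.340105056762695), 83.80015563964844)
box 6162 ((566.348388671875, -340.163330078125), (75.35247039794922, 84.20744323730469), 83.69001007080078)
1 x [0.1, 0.7, -0.18] [-0.0035, -0.0021, 0.0081]
5 x [0.0, 0.0, 1.7] [0.0, 0.0, 0.0]
```

View pics/w3.png

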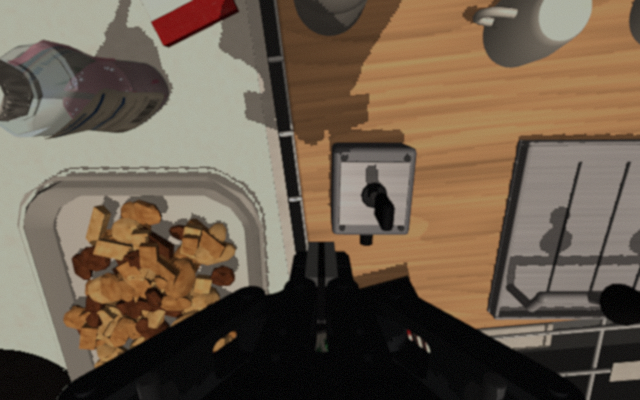

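Wrist view: the toggle stands upright at (380,205) on the box at (373,190), and the closed fingers are to its right. Pushing left.

Emit:
jog_arm --moves '[[[0,0,0,2.5,0,0,0],[0,0,0,3.3,0,0,0],[0,0,0,2.5,0,0,0],[0,0,0,0,0,0,0],[0,0,1.3,0,0,0,0],[0,0,1.3,0,0,0,0],[0,0,1.3,0,0,0,0],[0,0,1.15,0,0,0,0],[0,0,0,0,0,0,0],[0,0,0,0,0,0,0],[0,0,0,0,0,0,0],[0,0,0,0,0,0,0],[0,0,0,0,0,0,0],[0,0,0,0,0,0,0]]]'

```text
time: 10.72
tool_pos: [0.5713, -0.337, 0.1051]
tool_rot: [0.002, 0.052, 0.999, -0.001]
contact_force: [-1.0, -3.2, 5.4]
gripper_width: -0.003
grasp_force: 2.4
```

```bash
python3 - <<'E'
from h import *
st()
E
```

```text
t 10.72 tcp [ 0.5713 -0.337   0.1051] z [ 0.004 -0.003 -1.   ] yaw 84.0 F [-1.  -3.2  5.4] w -0.02 g 2.4
```

```bash
python3 - <<'E'
from h import *
f=grab_frame("scene"); P=pts(f,np.ones((400,640),bool)); yb=np.array([.1097,.994]); xb=np.array([.994,-.1097])
q=P[:,:2]-[.566,-.340]; a=q@xb; b=q@yb; m=(abs(a)<.03)&(b>0.0)&(b<.06)&(P[:,2]>.07)&(P[:,2]<.13)
for z in np.arange(.07,.13,.006):
    k=m&(P[:,2]>=z)&(P[:,2]<z+.006); print(round(z,3),k.sum(),b[k].round(3)[:12],a[k].round(3)[:12])
cv2.imwrite("pics/s3.png",cv2.resize(f["color"][220:320,390:510],None,fx=4,fy=4,interpolation=2)); st()
E
```

```text
0.07 8 [0.004 0.002 0.    0.002 0.    0.006 0.003 0.002] [-0.002 -0.001  0.001 -0.005 -0.003 -0.006 -0.006 -0.003]
0.076 8 [0.007 0.008 0.005 0.002 0.007 0.005 0.002 0.001] [ 0.005 -0.001 -0.002  0.003 -0.002 -0.001 -0.002  0.   ]
0.082 7 [0.012 0.008 0.006 0.008 0.006 0.003 0.003] [-0.001 -0.003 -0.001 -0.002 -0.001 -0.001 -0.001]
0.088 11 [0.016 0.008 0.006 0.012 0.012 0.01  0.007 0.005 0.008 0.007 0.005] [-0.008 -0.     0.002 -0.01  -0.007 -0.006 -0.     0.001 -0.004 -0.001
 -0.   ]
0.094 12 [0.009 0.015 0.013 0.012 0.011 0.009 0.008 0.007 0.013 0.009 0.006 0.007] [ 0.001 -0.01  -0.01  -0.008 -0.005 -0.004 -0.001  0.003 -0.009 -0.007
 -0.008 -0.006]
0.1 10 [0.013 0.017 0.015 0.012 0.016 0.013 0.011 0.01  0.008 0.009] [-0.004 -0.01  -0.008 -0.005 -0.01  -0.011 -0.009 -0.007 -0.006 -0.012]
0.106 23 [0.021 0.019 0.015 0.014 0.012 0.02  0.018 0.015 0.014 0.012 0.011 0.017] [-0.008 -0.008 -0.005 -0.003 -0.001 -0.009 -0.008 -0.009 -0.006 -0.006
 -0.002 -0.01 ]
0.112 20 [0.025 0.019 0.016 0.022 0.019 0.018 0.017 0.014 0.013 0.02  0.019 0.014] [-0.007 -0.005 -0.002 -0.009 -0.008 -0.007 -0.003 -0.003 -0.002 -0.011
 -0.007 -0.007]
0.118 32 [0.023 0.026 0.022 0.022 0.025 0.022 0.023 0.019 0.024 0.021 0.019 0.02 ] [ 0.007  0.005  0.003  0.007 -0.001 -0.001  0.004  0.002 -0.006 -0.007
 -0.006  0.001]
0.124 9 [0.014 0.016 0.014 0.009 0.006 0.003 0.005 0.002 0.001] [-0.002 -0.003 -0.002 -0.007 -0.006 -0.007 -0.008 -0.009 -0.006]
t 10.77 tcp [ 0.5713 -0.337   0.1051] z [ 0.004 -0.003 -1.   ] yaw 84.0 F [-0.1 -3.8  5.2] w -0.04 g 2.4
```

View pics/s3.png

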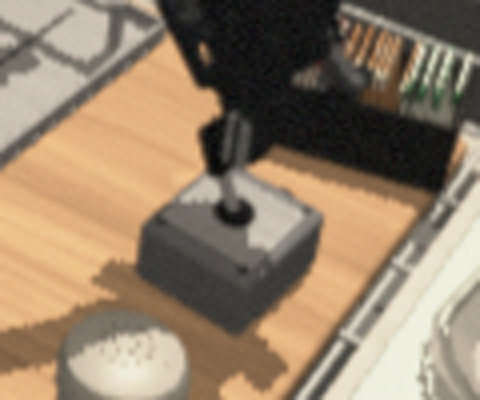

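The toggle leans left at crop (215,140), about 0.4 rad, so it counts but isn't fully over. I'm pushing on to the stop, holding a second, then withdrawing.

Emit:
jog_arm --moves '[[[0,0,0.5,0,0,0,0],[0,0,0.4,0,0,0,0],[0,0,0,0,0,0,0],[0,0,0,0,0,0,0],[0,0,0,0,0,0,0],[0,0,0,0,0,0,0],[0,0,0,0,0,0,0]]]'

```text
time: 11.35
tool_pos: [0.5716, -0.3309, 0.1042]
tool_rot: [0.002, 0.052, 0.999, -0.004]
contact_force: [-0.4, -11.9, -2.2]
gripper_width: -0.003
grasp_force: 5.2
```

```bash
python3 - <<'E'
from h import *
st()
E
```

```text
t 11.35 tcp [ 0.5716 -0.3309  0.1042] z [ 0.003 -0.008 -1.   ] yaw 84.0 F [ -0.4 -11.9  -2.2] w -0.02 g 5.2
```

Emit:
jog_arm --moves '[[[0,0,0,0,0,0,0],[0,0,0,0,0,0,0],[0,0,0,0,0,0,0],[0,0,0,0,0,0,0],[0,0,0,0,0,0,0],[0,0,0,0,0,0,0],[0,0,-1.5,0,0,0,0],[0,0,-2,0,0,0,0],[0,0,-2,0,0,0,0],[0,0,-1,0,0,0,0],[0,0,0,0,0,0,0],[0,0,0,-2.5,0,0,0],[0,0,0,-3.5,0,0,0],[0,0,0,-3.5,0,0,0],[0,0,0,-2,0,0,0],[0,0,0,0,0,0,0]]]'

```text
time: 12.68
tool_pos: [0.5669, -0.3924, 0.2249]
tool_rot: [0.004, 0.052, 0.999, -0.003]
contact_force: [-0.7, -0.2, 0.8]
gripper_width: 0.004
grasp_force: 0.0
```

```bash
cat >> h.py <<'E'
def cups():
    f=grab_frame("top"); P=pts(f,np.ones((400,640),bool)); out=[]
    for r in regions_of("cup_0",f):
        if r["p"]<.3: continue
        Q=pts(f,cv2.dilate(r["pixels"].astype(np.uint8),np.ones((5,5)))>0)
        T=Q[(Q[:,2]>.071)&(Q[:,2]<.085)]
        if len(T)<40: continue
        c=np.array(cv2.minEnclosingCircle(T[:,:2].astype(np.float32))[0])
        d=np.hypot(*(P[:,:2]-c).T); e=P[(d>.036)&(d<.056)&(P[:,2]>.03)&(P[:,2]<.075)]
        a=np.degrees(np.arctan2(*(e[:,:2].mean(0)-c)[::-1])) if len(e)>3 else None
        print("cup p",round(r["p"],2),c.round(4),"n",len(T),"ear",len(e),a)
E
python3 - <<'E'
from h import *
st(); cups()
f=grab_frame("top");P=pts(f,np.ones((400,640),bool));d=np.hypot(P[:,0]-.568,P[:,1]+.339); Q=P[(d<.05)&(P[:,2]>.105)&(P[:,2]<.14)]; print("tog",Q.mean(0))
plan((pose((.4393,-.1936,.17),165),1),(pose((.4393,-.1936,.029),165),8))
E
```

```text
t 12.68 tcp [ 0.5669 -0.3924  0.2249] z [ 0.009 -0.006 -1.   ] yaw 84.1 F [-0.7 -0.2  0.8] w 0.03 g 0.0
cup p 0.82 [ 0.4377 -0.0631] n 209 ear 14 153.79142626182895
cup p 0.73 [ 0.4396 -0.1933] n 205 ear 13 -104.34140967687709
cup p 0.69 [0.4507 0.0658] n 205 ear 15 42.12231110069583
tog [ 0.5673292  -0.33807199  0.12123161]
13 x [0.03, 1.95, 0.36] [0.0002, 0.0, -0.1086]
8 x [0.0, 0.0, 1.76] [0.0, 0.0, 0.0]
```

The toggle is back in the middle. Next is cup C (right), which goes on peg 0.

```bash
python3 - <<'E'
from h import *
plan((pose((.4393,-.1934,.15),-14.3),16),(pose((.4393,-.1934,.029),-14.3),7))
E
```

```text
16 x [1.64, 0.16, 0.42] [0.0, -0.0001, 0.1073]
7 x [0.0, 0.0, 1.73] [0.0, 0.0, 0.0]
```

Emit:
jog_arm --moves '[[[8.5,1.64,0.16,0.42,0,0,0.1073],[8.5,1.64,0.16,0.42,0,0,0.1073],[8.5,1.64,0.16,0.42,0,0,0.1073],[8.5,1.64,0.16,0.42,0,0,0.1073],[8.5,1.64,0.16,0.42,0,0,0.1073],[8.5,1.64,0.16,0.42,0,0,0.1073],[8.5,1.64,0.16,0.42,0,0,0.1073],[8.5,1.64,0.16,0.42,0,0,0.1073],[8.5,1.64,0.16,0.42,0,0,0.1073],[8.5,1.64,0.16,0.42,0,0,0.1073],[8.5,1.64,0.16,0.42,0,0,0.1073],[8.5,1.64,0.16,0.42,0,0,0.1073],[8.5,1.64,0.16,0.42,0,0,0.1073],[8.5,1.64,0.16,0.42,0,0,0.1073],[8.5,1.64,0.16,0.42,0,0,0.1073],[8.5,1.64,0.16,0.42,0,0,0.1073],[8.5,0,0,0,0,0,0],[8.5,0,0,0,0,0,0]]]'

```text
time: 14.33
tool_pos: [0.4386, -0.1935, 0.1478]
tool_rot: [-0.002, 0.789, 0.615, -0.001]
contact_force: [-0.3, 0.3, 0.4]
gripper_width: 0.993
grasp_force: 0.0
```

```bash
cat >> h.py <<'E'
def wcup(c,show=None):
    f=grab_frame("wrist"); P=pts(f,np.ones((400,640),bool)); d=np.hypot(P[:,0]-c[0],P[:,1]-c[1]); T=P[(d<.04)&(P[:,2]>.07)&(P[:,2]<.085)]
    if len(T)<50: print("wrist: few",len(T)); return
    print("wrist foot",len(T),cv2.minEnclosingCircle(T[:,:2].astype(np.float32)))
    if show: cv2.imwrite(show,f["color"])
E
python3 - <<'E'
from h import *
st(); wcup((.4393,-.1934),"pics/w4.png"); plan((pose((.4393,-.1934,.029),-14.3),7))
E
```

```text
t 14.33 tcp [ 0.4386 -0.1935  0.1478] z [-0.004  0.002 -1.   ] yaw -14.1 F [-0.3  0.3  0.4] w 8.48 g 0.0
wrist foot 2385 ((0.4387320578098297, -0.19374975562095642), 0.0223457720130682)
7 x [0.01, 0.0, 1.71] [-0.0004, -0.0001, 0.0004]
```

View pics/w4.png

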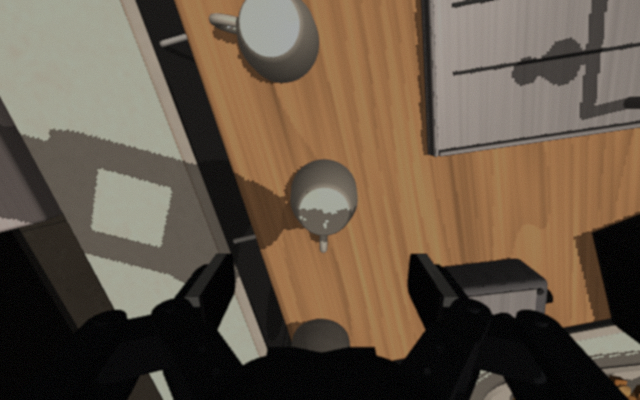

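The cup foot is at (325,205) and its ear at (323,243), perpendicular to the fingers. Descending and gripping.

Emit:
jog_arm --moves '[[[8.5,0,0,1.7,0,0,0],[8.5,0,0,2.2,0,0,0],[8.5,0,0,2.2,0,0,0],[8.5,0,0,2.2,0,0,0],[8.5,0,0,2.2,0,0,0],[8.5,0,0,1.4,0,0,0],[8.5,0,0,0,0,0,0],[4,0,0,0,0,0,0],[4,0,0,0,0,0,0],[4,0,0,0,0,0,0],[4,0,0,0,0,0,0],[4,0,0,0,0,0,0],[4,0,0,0,0,0,0],[4,0,0,0,0,0,0]]]'

```text
time: 15.55
tool_pos: [0.4415, -0.1961, 0.0334]
tool_rot: [0.002, 0.79, 0.614, 0.001]
contact_force: [0.5, -0.4, 6.0]
gripper_width: 0.59
grasp_force: 61.8
```

```bash
cat >> h.py <<'E'
AX=np.array([-.4206,.0411,.9063]); AZ=-5.6
TIP=[np.array(v) for v in [(.6585,-.1305,.1500),(.6682,-.0309,.1502),(.6780,.0687,.1505),(.6877,.1683,.1507)]]
def hang(k,off,yaw,lift=.16):
    """off: TCP height above the cup's mouth; prints the legs: lift, carry to pre-hang, slide"""
    p,R=here(); fin=TIP[k]-.050*AX+off*AX; pre=fin+.075*AX
    up=p+[0,0,lift]; w=pose(pre,yaw,25,AZ)
    print("pre",pre.round(4),"fin",fin.round(4)); plan(((up,R),5),(w,1),(pose(fin,yaw,25,AZ),6))
E
python3 - <<'E'
from h import *
st(); p,R=here(); hang(0,p[2]-.018,-5.6)
E
```

```text
t 15.55 tcp [ 0.4415 -0.1961  0.0334] z [ 0.004 -0.003 -1.   ] yaw -14.3 F [ 0.5 -0.4  6. ] w 5.04 g 61.8
pre [ 0.6415 -0.1288  0.1866] fin [ 0.6731 -0.1319  0.1186]
5 x [-0.01, 0.01, -3.2] [0.0, 0.0, 0.0]
7 x [1.47, 2.59, 0.6] [-0.0616, 0.005, -0.0213]
6 x [0.0, -0.0, 1.25] [0.0, 0.0, 0.0]
```

Emit:
jog_arm --moves '[[[4,0,0,-1.6,0,0,0],[4,0,0,-3.2,0,0,0],[4,0,0,-3.2,0,0,0],[4,0,0,-3.2,0,0,0],[4,0,0,-3.2,0,0,0],[4,0,0,-1.6,0,0,0],[4,1.47,2.59,0.6,-0.0616,0.005,-0.0213],[4,1.47,2.59,0.6,-0.0616,0.005,-0.0213],[4,1.47,2.59,0.6,-0.0616,0.005,-0.0213],[4,1.47,2.59,0.6,-0.0616,0.005,-0.0213],[4,1.47,2.59,0.6,-0.0616,0.005,-0.0213],[4,1.47,2.59,0.6,-0.0616,0.005,-0.0213],[4,1.47,2.59,0.6,-0.0616,0.005,-0.0213],[4,0,0,0,0,0,0],[4,0,0,0,0,0,0],[4,0,0,0,0,0,0]]]'

```text
time: 16.88
tool_pos: [0.6391, -0.1274, 0.1832]
tool_rot: [0.157, 0.724, 0.656, 0.144]
contact_force: [-0.1, -0.8, -0.8]
gripper_width: 0.591
grasp_force: 62.0
```

```bash
python3 - <<'E'
from h import *
st(); f=TIP[0]-.050*AX+.0154*AX; plan((pose(f+.072*AX,-5.6,25,AZ),1),(pose(f+.004*AX,-5.6,25,AZ),8))
f=grab_frame("scene"); cv2.imwrite("pics/s4.png",cv2.resize(f["color"][130:290,260:480],None,fx=3,fy=3,interpolation=2))
E
```

```text
t 16.88 tcp [ 0.6391 -0.1274  0.1832] z [ 0.415 -0.039 -0.909] yaw -5.6 F [-0.1 -0.8 -0.8] w 5.04 g 62.0
1 x [-0.12, 0.37, 0.1] [-0.0064, -0.0022, -0.0008]
8 x [0.0, -0.0, 0.85] [0.0, 0.0, 0.0]
```

View pics/s4.png

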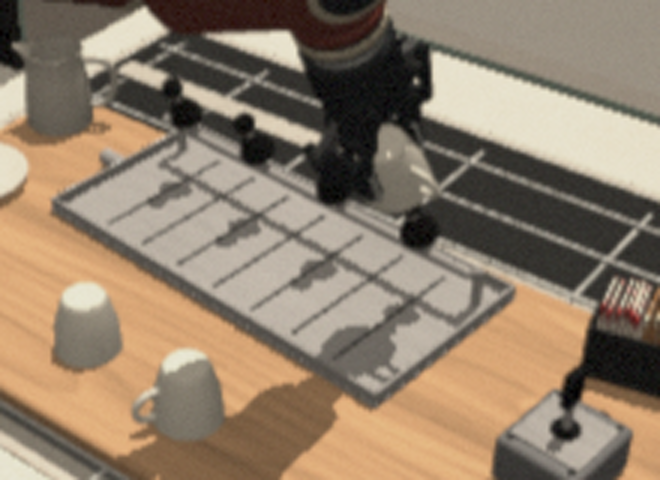

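The cup is held tilted, right over peg 0 (crop (415,190) above the cone at (420,235)). Sliding it down the peg.

Emit:
jog_arm --moves '[[[4,-0.12,0.37,0.1,-0.0064,-0.0022,0],[4,0,0,0.8,0,0,0],[4,0,0,0.9,0,0,0],[4,0,0,0.9,0,0,0],[4,0,0,0.9,0,0,0],[4,0,0,0.9,0,0,0],[4,0,0,0.9,0,0,0],[4,0,0,0.9,0,0,0],[4,0,0,0.6,0,0,0],[4,0,0,0,0,0,0],[4,0,0,0,0,0,0]]]'

```text
time: 17.85
tool_pos: [0.6722, -0.1319, 0.1224]
tool_rot: [0.161, 0.723, 0.655, 0.146]
contact_force: [-1.1, -0.2, -0.9]
gripper_width: 0.589
grasp_force: 62.0
```

```bash
python3 - <<'E'
from h import *
st(); f=TIP[0]-.050*AX+.0154*AX; p,R=here(); print("along axis",((p-f)@AX).round(4),"lateral",(p-f-((p-f)@AX)*AX).round(4)); plan((pose(f,-5.6,25,AZ),1))
E
```

```text
t 17.85 tcp [ 0.6722 -0.1319  0.1224] z [ 0.422 -0.041 -0.906] yaw -5.7 F [-1.1 -0.2 -0.9] w 5.03 g 62.0
along axis 0.0038 lateral [ 0.0007 -0.0001  0.0003]
1 x [0.01, -0.08, 0.38] [0.0013, -0.0, -0.001]
```

Emit:
jog_arm --moves '[[[4,0,0,0.2,0,0,0],[4,0,0,0.2,0,0,0],[4,0,0,0.1,0,0,0],[4,0,0,0,0,0,0],[4,0,0,0,0,0,0]]]'

```text
time: 18.27
tool_pos: [0.6746, -0.1323, 0.1192]
tool_rot: [0.162, 0.723, 0.655, 0.146]
contact_force: [-0.2, -0.8, 0.1]
gripper_width: 0.589
grasp_force: 62.4
```

Emit:
jog_arm --moves '[[[4,0,0,0.15,0,0,0],[4,0,0,0.15,0,0,0],[4,0,0,0,0,0,0],[4,0,0,0,0,0,0]]]'

```text
time: 18.6
tool_pos: [0.6752, -0.1324, 0.1187]
tool_rot: [0.161, 0.723, 0.656, 0.146]
contact_force: [-19.7, 3.0, 16.1]
gripper_width: 0.595
grasp_force: 65.7
```

Firm contact means it's seated on the tip. I'm relieving the load, opening, and backing off along the axis.

Emit:
jog_arm --moves '[[[4,0,0,-0.2,0,0,0],[4,0,0,0,0,0,0],[5.5,0,0,0,0,0,0],[6,0,0,0,0,0,0],[6.8,0,0,0,0,0,0],[6.8,0,0,0,0,0,0],[6.8,0,0,0,0,0,0],[6.8,0,0,-0.7,0,0,0],[6.8,0,0,-1.5,0,0,0],[6.8,0,0,-2,0,0,0],[6.8,0,0,-2.5,0,0,0],[6.8,0,0,-2.5,0,0,0],[6.8,0,0,-1.5,0,0,0],[6.8,0,0,0,0,0,0]]]'

```text
time: 19.77
tool_pos: [0.6309, -0.1285, 0.2203]
tool_rot: [0.165, 0.723, 0.655, 0.148]
contact_force: [0.9, -0.8, -0.3]
gripper_width: 0.798
grasp_force: 0.0
```

```bash
cat >> h.py <<'E'
def seated(k,cam="wrist",show=None):
    f=grab_frame(cam); P=pts(f,np.ones((400,640),bool)); q=P-TIP[k]; h=q@AX; r=np.linalg.norm(q-np.outer(h,AX),axis=1)
    T=P[(r<.03)&(h>-.002)&(h<.02)]; hh=(T-TIP[k])@AX
    m=(r<.015)&(abs(h)<.03)
    print(cam,"foot h",len(T),np.percentile(hh,[50,90]).round(4) if len(T) else 0,"want .008; centre r<15mm median",np.median(h[m]).round(4) if m.any() else 0)
    if m.sum()>50:
        Q=P[m&(abs(h-np.median(h[m]))<.006)]; c=Q.mean(0); n=np.linalg.svd(Q-c)[2][2]; print("  foot plane normal angle to peg",np.degrees(np.arccos(abs(n@AX))).round(1),"centroid off",(c-TIP[k]-((c-TIP[k])@AX)*AX).round(4))
    if show: cv2.imwrite(show,f["color"])
E
python3 - <<'E'
from h import *
st(); seated(0,"wrist","pics/w5.png"); seated(0,"top"); cups()
E
```

```text
t 19.77 tcp [ 0.6309 -0.1285  0.2203] z [ 0.43  -0.044 -0.902] yaw -5.6 F [ 0.9 -0.8 -0.3] w 6.81 g 0.0
wrist foot h 2783 [0.008  0.0106] want .008; centre r<15mm median 0.0087
  foot plane normal angle to peg 9.1 centroid off [-0.0001  0.0003 -0.0001]
top foot h 124 [0.0074 0.0105] want .008; centre r<15mm median 0.0084
cup p 0.89 [0.4504 0.067 ] n 196 ear 14 40.55233308279109
```

View pics/w5.png

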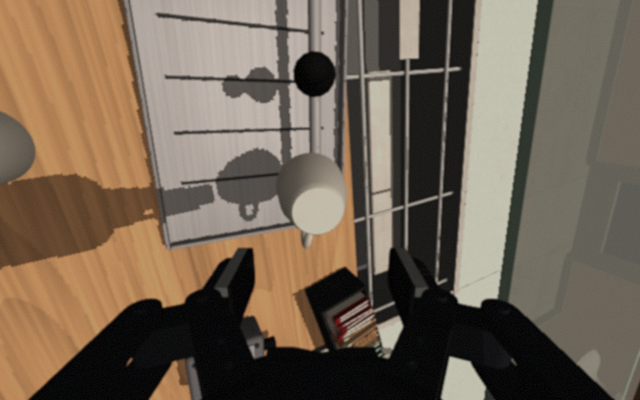

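Cup C hangs on peg 0 (image (315,190)), ear outward. Its foot sits 8 mm beyond the tip, so it's seated. Next is cup B, for peg 3.

```bash
python3 - <<'E'
from h import *
plan((pose((.4504,.0665,.15),-48.6),12))
E
```

```text
12 x [0.82, -2.17, 0.04] [0.0346, -0.0137, 0.0614]
```

Emit:
jog_arm --moves '[[[8.5,0.82,-2.17,0.04,0.0346,-0.0137,0.0614],[8.5,0.82,-2.17,0.04,0.0346,-0.0137,0.0614],[8.5,0.82,-2.17,0.04,0.0346,-0.0137,0.0614],[8.5,0.82,-2.17,0.04,0.0346,-0.0137,0.0614],[8.5,0.82,-2.17,0.04,0.0346,-0.0137,0.0614],[8.5,0.82,-2.17,0.04,0.0346,-0.0137,0.0614],[8.5,0.82,-2.17,0.04,0.0346,-0.0137,0.0614],[8.5,0.82,-2.17,0.04,0.0346,-0.0137,0.0614],[8.5,0.82,-2.17,0.04,0.0346,-0.0137,0.0614],[8.5,0.82,-2.17,0.04,0.0346,-0.0137,0.0614],[8.5,0.82,-2.17,0.04,0.0346,-0.0137,0.0614],[8.5,0.82,-2.17,0.04,0.0346,-0.0137,0.0614],[8.5,0,0,0,0,0,0],[8.5,0,0,0,0,0,0]]]'

```text
time: 21.13
tool_pos: [0.4509, 0.067, 0.15]
tool_rot: [0.001, 0.935, 0.355, -0.0]
contact_force: [-0.0, 0.4, 0.2]
gripper_width: 0.998
grasp_force: 0.0
```

```bash
python3 - <<'E'
from h import *
st(); wcup((.4504,.0665),"pics/w6.png"); cups(); plan((pose((.4500,.066,.029),-48.6),7))
E
```

```text
t 21.13 tcp [0.4509 0.067  0.15  ] z [-0.    -0.002 -1.   ] yaw -48.4 F [-0.   0.4  0.2] w 8.53 g 0.0
wrist foot 2357 ((0.45014554262161255, 0.06717786192893982), 0.02241368219256401)
cup p 0.62 [ 0.437  -0.0632] n 204 ear 13 153.19184556963964
7 x [-0.02, -0.02, 1.74] [0.0003, -0.0, 0.0]
```

View pics/w6.png

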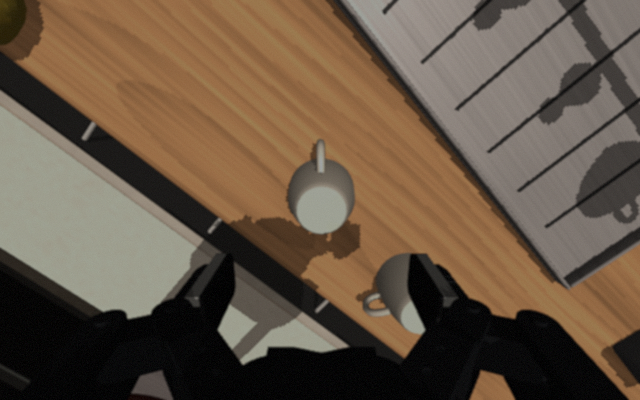

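Cup B's foot is at (321,210) and its ear at (320,155), clear of the fingers. Cup A stays clear at (405,290). Descend 12.1 cm and grip.

Emit:
jog_arm --moves '[[[8.5,0,0,1.7,0,0,0],[8.5,0,0,2.2,0,0,0],[8.5,0,0,2.2,0,0,0],[8.5,0,0,2.2,0,0,0],[8.5,0,0,2.3,0,0,0],[8.5,0,0,1.5,0,0,0],[8.5,0,0,0,0,0,0],[4,0,0,0,0,0,0],[4,0,0,0,0,0,0],[4,0,0,0,0,0,0],[4,0,0,0,0,0,0],[4,0,0,0,0,0,0],[4,0,0,0,0,0,0],[4,0,0,0,0,0,0]]]'

```text
time: 22.45
tool_pos: [0.4539, 0.0662, 0.0329]
tool_rot: [0.002, 0.935, 0.354, 0.003]
contact_force: [-0.6, -1.0, 7.4]
gripper_width: 0.595
grasp_force: 61.6
```

```bash
python3 - <<'E'
from h import *
st(); p,R=here(); hang(3,p[2]-.018,-5.6)
E
```

```text
t 22.45 tcp [0.4539 0.0662 0.0329] z [ 0.007 -0.002 -1.   ] yaw -48.6 F [-0.6 -1.   7.4] w 5.08 g 61.6
pre [0.6709 0.1699 0.1869] fin [0.7024 0.1669 0.1189]
5 x [0.01, 0.02, -3.2] [0.0, 0.0, 0.0]
7 x [2.9, 1.93, 0.55] [-0.0584, 0.0232, -0.1054]
6 x [0.0, -0.0, 1.25] [0.0, 0.0, 0.0]
```

Emit:
jog_arm --moves '[[[4,0,0,-1.6,0,0,0],[4,0,0,-3.2,0,0,0],[4,0,0,-3.3,0,0,0],[4,0,0,-3.3,0,0,0],[4,0,0,-3.3,0,0,0],[4,0,0,-1.7,0,0,0],[4,2.9,1.93,0.55,-0.0584,0.0232,-0.1054],[4,2.9,1.93,0.55,-0.0584,0.0232,-0.1054],[4,2.9,1.93,0.55,-0.0584,0.0232,-0.1054],[4,2.9,1.93,0.55,-0.0584,0.0232,-0.1054],[4,2.9,1.93,0.55,-0.0584,0.0232,-0.1054],[4,2.9,1.93,0.55,-0.0584,0.0232,-0.1054],[4,2.9,1.93,0.55,-0.0584,0.0232,-0.1054],[4,0,0,0,0,0,0],[4,0,0,0,0,0,0],[4,0,0,0,0,0,0]]]'

```text
time: 23.78
tool_pos: [0.6679, 0.1702, 0.1868]
tool_rot: [0.158, 0.724, 0.656, 0.143]
contact_force: [-0.6, 0.2, -1.2]
gripper_width: 0.596
grasp_force: 62.0
```

```bash
python3 - <<'E'
from h import *
st(); f=TIP[3]-.050*AX+.0149*AX; plan((pose(f+.072*AX,-5.6,25,AZ),1),(pose(f,-5.6,25,AZ),8))
E
```

```text
t 23.78 tcp [0.6679 0.1702 0.1868] z [ 0.415 -0.041 -0.909] yaw -5.6 F [-0.6  0.2 -1.2] w 5.09 g 62.0
1 x [0.0, 0.28, 0.42] [-0.0062, 0.0002, -0.0007]
8 x [0.0, -0.0, 0.9] [0.0, 0.0, 0.0]
```

Emit:
jog_arm --moves '[[[4,0,0.28,0.42,-0.0062,0,0],[4,0,0,0.8,0,0,0],[4,0,0,0.9,0,0,0],[4,0,0,0.9,0,0,0],[4,0,0,0.9,0,0,0],[4,0,0,0.9,0,0,0],[4,0,0,0.9,0,0,0],[4,0,0,0.9,0,0,0],[4,0,0,0.7,0,0,0],[4,0,0,0.3,0,0,0],[4,0,0,0.05,0,0,0],[4,0,0,0,0,0,0],[4,0,0,0,0,0,0]]]'

```text
time: 24.87
tool_pos: [0.7038, 0.1671, 0.1198]
tool_rot: [0.161, 0.723, 0.655, 0.147]
contact_force: [0.5, 0.3, -1.1]
gripper_width: 0.592
grasp_force: 62.0
```

```bash
python3 - <<'E'
from h import *
st(); f=TIP[3]-.050*AX+.0149*AX; p,R=here(); print("along axis",((p-f)@AX).round(4),"lateral",(p-f-((p-f)@AX)*AX).round(4))
E
```

```text
t 24.87 tcp [0.7038 0.1671 0.1198] z [ 0.423 -0.041 -0.905] yaw -5.6 F [ 0.5  0.3 -1.1] w 5.05 g 62.0
along axis 0.0002 lateral [0.0015 0.0002 0.0007]
```

Emit:
jog_arm --moves '[[[4,0,0,0.12,0,0,0],[4,0,0,0.12,0,0,0],[4,0,0,0,0,0,0],[4,0,0,0,0,0,0]]]'

```text
time: 25.2
tool_pos: [0.7048, 0.1671, 0.1187]
tool_rot: [0.161, 0.723, 0.655, 0.147]
contact_force: [-5.5, -0.9, 4.3]
gripper_width: 0.595
grasp_force: 63.4
```

Contact, so releasing.

Emit:
jog_arm --moves '[[[4,0,0,-0.05,0,0,0],[4,0,0,0,0,0,0],[5.5,0,0,0,0,0,0],[6,0,0,0,0,0,0],[6.8,0,0,0,0,0,0],[6.8,0,0,0,0,0,0],[6.8,0,0,0,0,0,0],[6.8,0,0,-0.7,0,0,0],[6.8,0,0,-1.5,0,0,0],[6.8,0,0,-2,0,0,0],[6.8,0,0,-2.5,0,0,0],[6.8,0,0,-2.5,0,0,0],[6.8,0,0,-1.5,0,0,0],[6.8,0,0,0,0,0,0]]]'

```text
time: 26.37
tool_pos: [0.6606, 0.172, 0.2205]
tool_rot: [0.163, 0.723, 0.655, 0.15]
contact_force: [1.1, -0.7, 0.9]
gripper_width: 0.796
grasp_force: 0.0
```

```bash
python3 - <<'E'
from h import *
st(); seated(3); seated(0,"top"); seated(3,"top"); cups(); plan((pose((.437,-.063,.15),63.5),12))
E
```

```text
t 26.37 tcp [0.6606 0.172  0.2205] z [ 0.43  -0.039 -0.902] yaw -5.7 F [ 1.1 -0.7  0.9] w 6.79 g 0.0
wrist foot h 2653 [0.0073 0.0097] want .008; centre r<15mm median 0.008
  foot plane normal angle to peg 8.7 centroid off [-0.0001  0.0001 -0.0001]
top foot h 262 [0.0071 0.01  ] want .008; centre r<15mm median 0.0083
  foot plane normal angle to peg 6.2 centroid off [-0.0001 -0.0001 -0.    ]
top foot h 214 [0.0068 0.0104] want .008; centre r<15mm median 0.0077
  foot plane normal angle to peg 8.4 centroid off [-0.0001 -0.0009  0.    ]
cup p 0.65 [ 0.4379 -0.0631] n 205 ear 14 153.89142383485824
12 x [-0.95, -2.75, -0.08] [0.0317, 0.0219, -0.0989]
```

Emit:
jog_arm --moves '[[[7.5,-0.95,-2.75,-0.08,0.0317,0.0219,-0.0989],[7.5,-0.95,-2.75,-0.08,0.0317,0.0219,-0.0989],[7.5,-0.95,-2.75,-0.08,0.0317,0.0219,-0.0989],[7.5,-0.95,-2.75,-0.08,0.0317,0.0219,-0.0989],[8.5,-0.95,-2.75,-0.08,0.0317,0.0219,-0.0989],[8.5,-0.95,-2.75,-0.08,0.0317,0.0219,-0.0989],[8.5,-0.95,-2.75,-0.08,0.0317,0.0219,-0.0989],[8.5,-0.95,-2.75,-0.08,0.0317,0.0219,-0.0989],[8.5,-0.95,-2.75,-0.08,0.0317,0.0219,-0.0989],[8.5,-0.95,-2.75,-0.08,0.0317,0.0219,-0.0989],[8.5,-0.95,-2.75,-0.08,0.0317,0.0219,-0.0989],[8.5,-0.95,-2.75,-0.08,0.0317,0.0219,-0.0989],[8.5,0,0,0,0,0,0],[8.5,0,0,0,0,0,0]]]'

```text
time: 27.78
tool_pos: [0.4375, -0.0632, 0.1503]
tool_rot: [0.0, 0.231, 0.973, 0.001]
contact_force: [0.0, 0.6, -0.8]
gripper_width: 0.995
grasp_force: 0.0
```

```bash
python3 - <<'E'
from h import *
st(); wcup((.4375,-.0631),"pics/w7.png"); plan((pose((.4370,-.063,.029),63.5),7))
E
```

```text
t 27.78 tcp [ 0.4375 -0.0632  0.1503] z [ 0.001  0.002 -1.   ] yaw 63.3 F [ 0.   0.6 -0.8] w 8.5 g 0.0
wrist foot 2345 ((0.4349682629108429, -0.06314204633235931), 0.02233104407787323)
7 x [0.0, -0.01, 1.73] [0.0003, 0.0001, -0.0002]
```

View pics/w7.png

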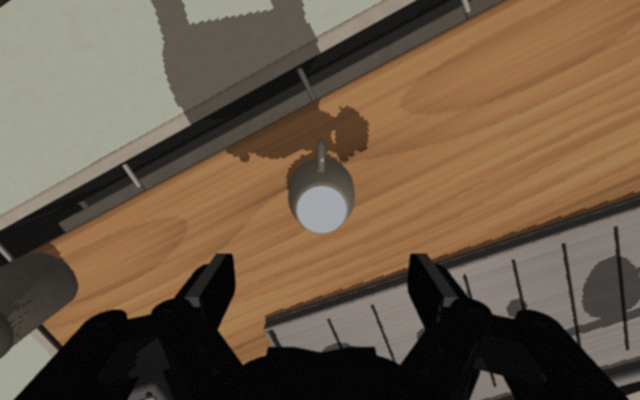

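Cup A's foot is at (322,208), ear at (321,155), clear of the fingers. Descending and gripping.

Emit:
jog_arm --moves '[[[8.5,0.05,0,1.7,0,0,0],[8.5,0.05,0,2.2,0,0,0],[8.5,0,0,2.2,0,0,0],[8.5,0,0,2.2,0,0,0],[8.5,0,0,2.3,0,0,0],[8.5,0,0,1.5,0,0,0],[8.5,0,0,0,0,0,0],[4,0,0,0,0,0,0],[4,0,0,0,0,0,0],[4,0,0,0,0,0,0],[4,0,0,0,0,0,0],[4,0,0,0,0,0,0],[4,0,0,0,0,0,0],[4,0,0,0,0,0,0]]]'

```text
time: 29.0
tool_pos: [0.4392, -0.0622, 0.0327]
tool_rot: [0.003, 0.229, 0.973, 0.001]
contact_force: [0.2, 1.4, 6.9]
gripper_width: 0.595
grasp_force: 61.7
```

```bash
python3 - <<'E'
from h import *
st(); p,R=here(); hang(2,p[2]-.018,84.4)
E
```

```text
t 29.0 tcp [ 0.4392 -0.0622  0.0327] z [ 0.007  0.    -1.   ] yaw 63.5 F [0.2 1.4 6.9] w 5.08 g 61.7
pre [0.6613 0.0703 0.1865] fin [0.6929 0.0672 0.1185]
5 x [-0.02, 0.01, -3.2] [0.0, 0.0, 0.0]
8 x [-2.12, 2.42, 0.53] [-0.0097, -0.0531, -0.0449]
6 x [0.0, 0.0, 1.25] [0.0, 0.0, 0.0]
```

Emit:
jog_arm --moves '[[[4,0,0,-1.6,0,0,0],[4,0,0,-3.2,0,0,0],[4,0,0,-3.3,0,0,0],[4,0,0,-3.3,0,0,0],[4,0,0,-3.3,0,0,0],[4,0,0,-1.7,0,0,0],[4,-2.12,2.42,0.53,-0.0097,-0.0531,-0.0449],[4,-2.12,2.42,0.53,-0.0097,-0.0531,-0.0449],[4,-2.12,2.42,0.53,-0.0097,-0.0531,-0.0449],[4,-2.12,2.42,0.53,-0.0097,-0.0531,-0.0449],[4,-2.12,2.42,0.53,-0.0097,-0.0531,-0.0449],[4,-2.12,2.42,0.53,-0.0097,-0.0531,-0.0449],[4,-2.12,2.42,0.53,-0.0097,-0.0531,-0.0449],[4,-2.12,2.42,0.53,-0.0097,-0.0531,-0.0449],[4,0,0,0,0,0,0],[4,0,0,0,0,0,0],[4,0,0,0,0,0,0]]]'

```text
time: 30.42
tool_pos: [0.658, 0.0704, 0.1874]
tool_rot: [0.214, 0.048, 0.976, -0.01]
contact_force: [0.8, -0.4, -2.1]
gripper_width: 0.591
grasp_force: 62.2
```

```bash
python3 - <<'E'
from h import *
st(); f=TIP[2]-.050*AX+.0147*AX; plan((pose(f+.072*AX,84.4,25,AZ),1),(pose(f,84.4,25,AZ),8))
E
```

```text
t 30.42 tcp [0.658  0.0704 0.1874] z [ 0.416 -0.041 -0.909] yaw 84.4 F [ 0.8 -0.4 -2.1] w 5.05 g 62.2
1 x [-0.26, 0.02, 0.52] [0.0, -0.0055, 0.0003]
8 x [0.0, 0.0, 0.9] [0.0, 0.0, 0.0]
```

Emit:
jog_arm --moves '[[[4,-0.26,0.02,0.52,0,-0.0055,0],[4,0,0,0.8,0,0,0],[4,0,0,0.9,0,0,0],[4,0,0,0.9,0,0,0],[4,0,0,0.9,0,0,0],[4,0,0,0.9,0,0,0],[4,0,0,0.9,0,0,0],[4,0,0,0.9,0,0,0],[4,0,0,0.7,0,0,0],[4,0,0,0.3,0,0,0],[4,0,0,0.1,0,0,0],[4,0,0,0.1,0,0,0],[4,0,0,0,0,0,0],[4,0,0,0,0,0,0]]]'

```text
time: 31.58
tool_pos: [0.6941, 0.0674, 0.118]
tool_rot: [0.216, 0.047, 0.975, -0.011]
contact_force: [-8.0, -0.0, 4.6]
gripper_width: 0.596
grasp_force: 63.5
```

```bash
python3 - <<'E'
from h import *
st(); f=TIP[2]-.050*AX+.0147*AX; p,R=here(); print("along axis",((p-f)@AX).round(4),"lateral",(p-f-((p-f)@AX)*AX).round(4))
E
```

```text
t 31.58 tcp [0.6941 0.0674 0.118 ] z [ 0.421 -0.041 -0.906] yaw 84.4 F [-8.  -0.   4.6] w 5.09 g 63.5
along axis -0.001 lateral [0.0008 0.0002 0.0004]
```

Seated with contact, releasing.

Emit:
jog_arm --moves '[[[4,0,0,-0.05,0,0,0],[4,0,0,0,0,0,0],[5.5,0,0,0,0,0,0],[6,0,0,0,0,0,0],[6.6,0,0,0,0,0,0],[6.6,0,0,0,0,0,0],[6.6,0,0,0,0,0,0],[6.6,0,0,-0.7,0,0,0],[6.6,0,0,-1.5,0,0,0],[6.6,0,0,-2,0,0,0],[6.6,0,0,-2.5,0,0,0],[6.6,0,0,-2.5,0,0,0],[6.6,0,0,-1.5,0,0,0],[6.6,0,0,0,0,0,0]]]'

```text
time: 32.75
tool_pos: [0.6505, 0.072, 0.2205]
tool_rot: [0.221, 0.047, 0.974, -0.01]
contact_force: [0.9, -0.0, 0.4]
gripper_width: 0.776
grasp_force: 0.0
```

```bash
python3 - <<'E'
from h import *
st(); seated(2)
for k in (0,2,3): seated(k,"top")
cups()
a=np.array([.566,-.340])+.047*np.array([.11,.994]); print(a)
plan((pose((.615,.0,.235),84),4),(pose((a[0],a[1],.2),84),8))
E
```

```text
t 32.75 tcp [0.6505 0.072  0.2205] z [ 0.43  -0.041 -0.902] yaw 84.5 F [ 0.9 -0.   0.4] w 6.63 g 0.0
wrist foot h 2767 [0.0078 0.0099] want .008; centre r<15mm median 0.0083
  foot plane normal angle to peg 7.1 centroid off [-0.0003 -0.     -0.0002]
top foot h 260 [0.0071 0.0105] want .008; centre r<15mm median 0.0077
  foot plane normal angle to peg 9.8 centroid off [ 0.0001 -0.0003  0.    ]
top foot h 224 [0.0066 0.0102] want .008; centre r<15mm median 0.0073
  foot plane normal angle to peg 8.3 centroid off [ 0.0001 -0.0001  0.0001]
top foot h 252 [0.0063 0.0097] want .008; centre r<15mm median 0.0077
  foot plane normal angle to peg 8.3 centroid off [ 0.     -0.0001  0.    ]
[ 0.57117  -0.293282]
4 x [0.48, -1.86, -0.73] [0.0004, 0.1087, 0.0018]
9 x [0.14, -3.29, 0.39] [0.0, 0.0, 0.0]
```

All three cups are seated and no loose cups remain. Moving to the left side of the toggle.

Emit:
jog_arm --moves '[[[6,0.48,-1.86,-0.73,0,0.1087,0],[4,0.48,-1.86,-0.73,0,0.1087,0],[2,0.48,-1.86,-0.73,0,0.1087,0],[0,0.48,-1.86,-0.73,0,0.1087,0],[0,0.14,-3.29,0.39,0,0,0],[0,0.14,-3.29,0.39,0,0,0],[0,0.14,-3.29,0.39,0,0,0],[0,0.14,-3.29,0.39,0,0,0],[0,0.14,-3.29,0.39,0,0,0],[0,0.14,-3.29,0.39,0,0,0],[0,0.14,-3.29,0.39,0,0,0],[0,0.14,-3.29,0.39,0,0,0],[0,0.14,-3.29,0.39,0,0,0],[0,0,0,0,0,0,0],[0,0,0,0,0,0,0]]]'

```text
time: 34.3
tool_pos: [0.5737, -0.2946, 0.2]
tool_rot: [0.0, 0.05, 0.999, 0.001]
contact_force: [-0.2, 0.3, -0.2]
gripper_width: -0.005
grasp_force: 0.0
```

```bash
python3 - <<'E'
from h import *
st(); plan((pose((.5712,-.2933,.101),84),4))
E
```

```text
t 34.3 tcp [ 0.5737 -0.2946  0.2   ] z [ 0.001  0.002 -1.   ] yaw 84.3 F [-0.2  0.3 -0.2] w -0.04 g 0.0
4 x [0.07, 0.02, 2.47] [0.0005, 0.0001, 0.0011]
```

Emit:
jog_arm --moves '[[[0,0.07,0,2,0,0,0],[0,0.07,0,3,0,0,0],[0,0.07,0,3,0,0,0],[0,0.07,0,1.9,0,0,0],[0,0,0,0,0,0,0],[0,0,-1.4,0,0,0,0],[0,0,-1.5,0,0,0,0],[0,0,-1.5,0,0,0,0],[0,0,-1.35,0,0,0,0],[0,0,0,0,0,0,0],[0,0,0,0,0,0,0],[0,0,0,0,0,0,0],[0,0,0,0,0,0,0]]]'

```text
time: 35.38
tool_pos: [0.5677, -0.3488, 0.1048]
tool_rot: [0.003, 0.049, 0.999, 0.003]
contact_force: [1.2, 10.9, 3.9]
gripper_width: 0.003
grasp_force: 5.9
```

Emit:
jog_arm --moves '[[[0,0,-0.05,0,0,0,0],[0,0,0,0,0,0,0],[0,0,0,0,0,0,0],[0,0,0,0,0,0,0],[0,0,0,0,0,0,0],[0,0,0,0,0,0,0],[0,0,0,0,0,0,0],[0,0,0,0,0,0,0],[0,0,0,0,0,0,0],[0,0,0,0,0,0,0],[0,0,0,0,0,0,0],[0,0,0,0,0,0,0],[0,0,0,0,0,0,0],[0,0,0,0,0,0,0],[0,0,0,0,0,0,0],[0,0,0,0,0,0,0],[0,0,0,0,0,0,0],[0,0,0,0,0,0,0],[0,0,0,0,0,0,0],[0,0,0,0,0,0,0]]]'

```text
time: 37.05
tool_pos: [0.5677, -0.3488, 0.1047]
tool_rot: [0.003, 0.049, 0.999, 0.003]
contact_force: [0.6, 12.0, 4.3]
gripper_width: -0.001
grasp_force: 6.4
```

Emit:
jog_arm --moves '[[[0,0,0,0,0,0,0],[0,0,0,0,0,0,0],[0,0,0,0,0,0,0],[0,0,1.5,0,0,0,0],[0,0,2,0,0,0,0],[0,0,2,0,0,0,0],[0,0,1,0,0,0,0],[0,0,0,0,0,0,0],[0,0,0,-2,0,0,0],[0,0,0,-3.5,0,0,0],[0,0,0,-3.5,0,0,0],[0,1,0,-3,0,0,0],[0,3,0,0,0,0,0],[0,3,0,0,0,0,0],[0,2,0,0,0,0,0],[0,0,0,0,0,0,0],[0,0,0,0,0,0,0]]]'

```text
time: 38.47
tool_pos: [0.4824, -0.2787, 0.2237]
tool_rot: [0.002, 0.05, 0.999, -0.001]
contact_force: [-0.6, -0.1, -0.8]
gripper_width: 0.001
grasp_force: 0.0
```

```bash
python3 - <<'E'
from h import *
st()
for k in (0,2,3): seated(k,"top")
f=grab_frame("top");P=pts(f,np.ones((400,640),bool));d=np.hypot(P[:,0]-.568,P[:,1]+.339); Q=P[(d<.05)&(P[:,2]>.105)&(P[:,2]<.14)]; print("tog",len(Q),Q.mean(0))
d=np.hypot(P[:,0]-.57,P[:,1]-.35); Q=P[(d<.04)&(P[:,2]>.09)&(P[:,2]<.12)]; print("jig",cv2.minEnclosingCircle(Q[:,:2].astype(np.float32)))
cv2.imwrite("pics/top9.png",cv2.resize(f["color"][120:300,170:500],None,fx=2.4,fy=2.4,interpolation=2))
E
```

```text
t 38.47 tcp [ 0.4824 -0.2787  0.2237] z [ 0.005 -0.002 -1.   ] yaw 84.3 F [-0.6 -0.1 -0.8] w 0.01 g 0.0
top foot h 262 [0.0069 0.0106] want .008; centre r<15mm median 0.0079
  foot plane normal angle to peg 7.6 centroid off [ 0.0001 -0.0001  0.    ]
top foot h 256 [0.0064 0.0101] want .008; centre r<15mm median 0.0077
  foot plane normal angle to peg 10.6 centroid off [-0.0001  0.0001 -0.    ]
top foot h 250 [0.0059 0.0094] want .008; centre r<15mm median 0.007
  foot plane normal angle to peg 9.9 centroid off [-0.     -0.0001 -0.    ]
tog 26 [ 0.57115964 -0.33688592  0.12013674]
jig ((0.5698233246803284, 0.35071906447410583), 0.022108064964413643)
```

View pics/top9.png

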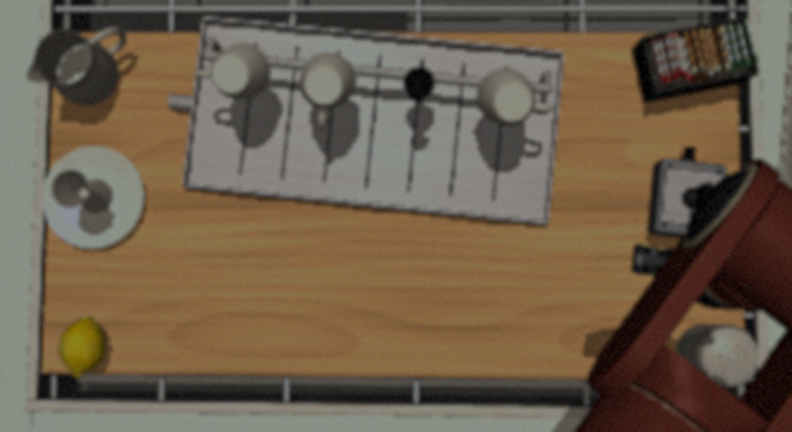

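The final top view has the cups hung at crop (240,70), (327,80) and (506,95). The jigger stands on the saucer at about (82,190), the toggle is centred at (690,197), and the arm is clear. Handing in.

```bash
python3 -c "
from plant import *
print(job_done())"
```

```text
the job is handed in; nothing more can be done
None
```

The job is handed in: the jigger stands in the middle of the saucer, the toggle was pushed and held left and later right, springing back each time, and all three cups present hang seated on pegs 0, 2 and 3; the left push paused briefly at about 0.4 rad before reaching the stop.

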